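# Start-of-shift check of the conveyor's emergency stop

## Robot

A 6-joint arm with a two-finger parallel gripper is mounted at the origin on the work surface. World frame = base frame: x ahead of the robot, y to its left, z up, the work surface at z = 0. Lengths are in m, angles in rad, forces in N, time in s.
With the tool pointing down it reaches from about 0.3 to 0.75 m from the base axis. Payload 8.5 kg.
Tool frame: the origin (TCP) lies midway between the tips of the shut fingers; the grasp point (between the pads) lies 19 mm behind it; z points along the fingers, y is the direction in which the jaws open and shut (so a half turn about z gives the same grasp; the last joint's range is limited). The gripper opens to 85 mm and grips with 20 to 120 N. Pads are 22 mm wide; open, the fingers measure 114 mm over their backs; the gripper's body (76 mm by 85 mm) begins 54 mm behind the grasp point. The pads swing forward as they close: fully open they stand 13 mm farther back than shut.
Start: joints at [-1.361, 0.381, 1.297, -0, 1.464, -0.215], TCP at [0.227, -0.501, 0.2] pointing down, gripper open.
Joint ranges: [-3.11, 3.11], [-0.89, 2.33], [0.22, 2.48], [-1.42, 4.56], [0.17, 2.85], [-2.88, 2.88]. Speed limits (rad/s): [2.39, 2.39, 3.14, 3.14, 3.14, 3.14].

## Interface

Orientations are given as a unit quaternion [w, x, y, z].
In Python, from rig import manip gives the robot as it stands.
- The arm moves only by the tool jog_arm, never from a script. Its argument "rows" is a list of rows, each a list of 6 numbers: the shift along the world's x, y, z in cm, then the turn, a rotation vector about the world's x, y, z in rad. A call has 1 to 20 rows; each row is the pose to reach, as a shift and turn from the pose commanded when the call began; what a row does not reach only later rows make up. A row lasts 1/10 s, in which the tool goes at most 50 mm and 8.59 degrees, less where a joint would pass 70% of its speed; a pose out of reach is approached as far as the arm can. A call with a gripper value outside its range is refused whole. "jaw" is the opening, from 0 (shut) to 1 (fully open), set as the call begins (left out, the last holds). The fingers move at their own pace and stop on an object; "squeeze" is the grip in N (left out, the last holds). Time passes only in rows, so rows that repeat a pose let the fingers close. It gives the time, the measured TCP pose, the force and the opening at its end, in the units of the state.
- manip.observe(): the state, without advancing time (a new reading comes with each control period).
- manip.camera(name): name is "side" or "top"; returns a dict with "img" (400x640x3 uint8, red, green, blue), "vertical_fov" (degrees; the focal length in pixels is half the picture's height over the tangent of half this angle, whatever the lens; pixels are square), "cx", "cy" (the principal point, pixels), "dist_coeffs" ([k1, k2, p1, p2, k3] as OpenCV has them; the pictures are not rectified), "R" (3x3) and "t" (3): a world point X has camera coordinates R X + t. Camera axes: x right, y down, z forward; pixel columns grow to the right and rows downward; lengths in m; the calibration is good to about 2 mm. A picture is of the moment at which its call begins. There is no depth.
- manip.sign_off(): hands the job in, once; it reports no verdict.
Trained networks look in the newest picture that a camera, given by its name, has taken for a name from the list of things; names that differ only in an ending like _2 or _b are one class to them, and where a whole thing is asked for, a point or a joint stands for the part that bears it (a point fixed in the world has none). Each returns a list of dicts, best first, with "score" (0 to 1); they miss things now and then, are a little off and sometimes report something else, mostly with a low value. They report only what shows in the picture. A call takes as long as a camera call.
- manip.spot_in(camera, name): "uv" ([column, row] in pixels, amid what is visible of it).
- manip.spot_point(camera, name): "uv" ([column, row] in pixels: a listed point, or the origin of a listed thing).
The state is a dict: "time_s": time; "joint_pos": joint angles; "dq": joint speeds; "joint_efforts": joint torques, N m; "tool_pos": TCP position; "orientation": TCP orientation; "force": force on the tool from outside, world axes, zero at the start; "torque": the same for the moment, N m; "gripper_width": opening from 0.0 (shut) to 1.0 (fully open).
Only numpy, scipy, OpenCV 4.12 (cv2) and the standard library are available. Lean on these libraries where they do the work, as an engineer would, in place of code of your own. Each camera call takes 0.05 s, during which the arm holds its last target. There are 200 camera calls.

## Task

Do the start-of-shift check of the emergency stop on the conveyor's operator station: push the mushroom head down with the fingertips until it latches and let go of it, then push one of its lobes round clockwise (seen from above) until the head unlatches and springs back up, and finally press the square reset button fully in and let it go; the round start button in the guard ring stays unpressed. It is all pushing: take nothing between the fingers, keep the loose station where it stands, and leave the other things on the bench alone.

Things in the scene. Friction and masses are not known exactly. Their poses are not given: they have to be found in the camera images.
- station: Operator station: grey die-cast box, 1.8 kg, 114 (x) x 244 (y) x 70 (z) mm, loose on rubber feet; slides at about 10 N. Origin under its centre, z up, x to its back, y along its length towards the mushroom stop. On its flat top, all at x 0: mushroom stop y +60, square reset button y -35, round start button y -88 mm.
- stop_top (a point): Top centre of the mushroom stop's head, on its axis, 116 mm above the bench when out; sinks and turns with it. Head: domed core, radius 20 mm, and three flat-sided lobes 22 mm wide reaching 32 mm from the axis (a round cap with three deep scallops); lobe tops 4 mm and undersides 24 mm below this point. Gaps between lobes are open down to the box; a fixed collar (radius 20 mm, 11 mm high) is under the head.
- lobe_a (a point): Point on the top of one lobe, 27 mm from the axis of the mushroom head; unturned, this lobe points to the station's -x side (front). Turns and sinks with the head.
- lobe_b (a point): The same on the second lobe, 120 degrees counter-clockwise (seen from above) from lobe_a.
- lobe_c (a point): The same on the third lobe, 120 degrees clockwise (seen from above) from lobe_a.
- stop_press (a joint): How far the mushroom head is pushed in, m: 0 out (sprung), 0.008 fully down. It takes 4 N to start and about 7 N to go through the latch; past 0.0073 it latches and, let go, stays at about 0.007. It comes out by its spring (6 N) only when the head is turned.
- stop_twist (a joint): Turn of the mushroom head, rad, growing clockwise seen from above: 0 at rest, end stop at 1.05. Sprung back to 0: it takes 0.025 N m to start and 0.08 N m at the end stop. When latched, the head unlatches at about 0.75 rad and rises 7 mm if nothing bears down on it; let go, it turns back to 0 by itself.
- reset_top (a point): Centre of the top face of the square reset button, 22 x 22 mm, standing 14 mm above the box and 8 mm above its 32 mm square bezel. Moves down with it.
- reset_press (a joint): How far the square reset button is pressed, m: 0 out, 0.005 fully in. Springs back; 2 N to start, 5 N fully in.
- start_top (a point): Centre of the top face of the round start button, 24 mm across, sunk 2 mm inside an aluminium guard ring 37 mm across and 16 mm high. Not to be pressed.
- start_press (a joint): How far the round start button is pressed, m: 0 out, 0.005 fully in.
- bin_a: Open picking bin of blue plastic with steel discs in it, 160 x 105 x 75 mm, cut-away front at its -x side; origin under its centre. Bystander.
- bin_b: The same picking bin in red plastic. Origin under its centre. Bystander.
- driver: Screwdriver, 170 mm long, lying on the bench in front of the station. Bystander.
- tweezers: Steel tweezers, 130 mm long, lying on the bench at the station's -y end. Bystander.
- flux_jar: Small lidded jar, 48 mm across, 55 mm high, at the station's +y end; origin under its centre. Bystander.
- spool: Spool standing on its flange, 54 mm across, 38 mm high, in front of the conveyor at the back. Bystander.
- parts_cup: Shallow aluminium cup of discs, 72 mm across, 28 mm high, near the station's front -y corner. Bystander.

How it is judged:
By the outcome, as a careful person would: the job done as asked, in the order asked, and still so for the second after the job is handed in, with the robot touching nothing.
It also fails if it takes over 58 s, if anything falls off the work surface, if the arm or the gripper's body presses on something with over 40 N, if the wrist force passes 120 N, or if a joint passes its speed limit or range.

## Working session

There is one attempt and no reset: what is moved stays moved. The work goes in short steps, Python scripts to look and compute and a tool call to move; the robot and the scene stay as the last step left them, time stands still between calls to the robot, and variables do not carry over. Pictures are saved under pics/ and viewed, about 8 in all and at most 12, crops included, and the job is handed in when it is done.

Besides the shell and the picture viewer there is one more tool, called after ">>>" as name(argument=value, ...), one argument or row to a line, values as JSON. jog_arm: Moves the arm, as the interface text tells. Its arguments: {"type":"object","properties":{"rows":{"type":"array"},"jaw":{"type":"number"},"squeeze":{"type":"number"}},"required":["rows"]}

```bash
mkdir -p pics
cat > h.py <<'E'
import numpy as np, cv2, json
from rig import manip
def cam(n,save=None):
    c=manip.camera(n)
    if save: cv2.imwrite('pics/'+save,c['img'][:,:,::-1])
    f=200/np.tan(np.radians(c['vertical_fov'])/2)
    c['K']=np.array([[f,0,c['cx']],[0,f,c['cy']],[0,0,1.]]);c['D']=np.array(c['dist_coeffs'],float)
    c['R']=np.array(c['R']);c['t']=np.array(c['t']);return c
def ray(c,uv):
    p=cv2.undistortPoints(np.array([[uv]],float),c['K'],c['D'])[0,0]
    d=c['R'].T@np.array([p[0],p[1],1]);return -c['R'].T@c['t'],d/np.linalg.norm(d)
def onz(c,uv,z):
    o,d=ray(c,uv);return o+d*(z-o[2])/d[2]
def tri(rs):
    A=sum(np.eye(3)-np.outer(d,d) for o,d in rs);b=sum((np.eye(3)-np.outer(d,d))@o for o,d in rs)
    return np.linalg.solve(A,b)
def proj(c,X): return cv2.projectPoints(np.array([X],float),cv2.Rodrigues(c['R'])[0],c['t'],c['K'],c['D'])[0][0,0]
E
python3 - <<'E'
from h import *
np.set_printoptions(precision=4,suppress=True)
C={n:cam(n,n+'0.png') for n in('top','side')}
Z=dict(station=0,stop_top=.116,lobe_a=.112,reset_top=.084,start_top=.084,flux_jar=0,parts_cup=0,bin_a=0,driver=0.01,tweezers=0,spool=0)
for n,z in Z.items():
    for k,c in C.items():
        for r in manip.spot_point(k,n)[:4]: print(n,k,np.round(r['uv'],1),round(r['score'],2),onz(c,r['uv'],z))
E
```

```text
station top [339.5 208.7] 0.59 [ 0.505  -0.0601  0.    ]
station side [341.5 217.2] 0.9 [ 0.5047 -0.0397  0.    ]
station side [376.5 192.7] 0.26 [ 0.45   -0.2697  0.    ]
stop_top top [320.5 212.4] 0.54 [ 0.4799 -0.0016  0.116 ]
stop_top top [156.2 205.3] 0.26 [0.4898 0.4614 0.116 ]
stop_top side [343.3 197. ] 0.54 [ 0.4867 -0.0062  0.116 ]
lobe_a top [322.8 206.2] 0.75 [ 0.4978 -0.0077  0.112 ]
lobe_a top [306.5 209.7] 0.72 [0.4871 0.0374 0.112 ]
lobe_a top [323.8 221.1] 0.64 [ 0.4563 -0.0113  0.112 ]
lobe_a side [354.1 199.1] 0.67 [ 0.4498 -0.0177  0.112 ]
lobe_a side [341.9 194.9] 0.63 [ 0.4996 -0.0222  0.112 ]
lobe_a side [389.9 170.4] 0.54 [ 0.4081 -0.2817  0.112 ]
lobe_a side [340.6 205.4] 0.45 [0.4747 0.0412 0.112 ]
reset_top top [355.3 203.4] 0.62 [ 0.5113 -0.1008  0.084 ]
reset_top side [342.2 193. ] 0.43 [ 0.5221 -0.0753  0.084 ]
start_top top [388.9 192.1] 0.71 [ 0.5461 -0.1976  0.084 ]
start_top top [366.8 196. ] 0.61 [ 0.5334 -0.1337  0.084 ]
start_top top [322.4 207.3] 0.26 [ 0.4981 -0.0068  0.084 ]
flux_jar top [282.6 234.9] 0.67 [0.421  0.1122 0.    ]
flux_jar side [343.4 246.7] 0.77 [0.4254 0.113  0.    ]
parts_cup top [408.8 230.9] 0.86 [ 0.4407 -0.2738  0.    ]
parts_cup top [322.9 206.6] 0.68 [ 0.5105 -0.0089  0.    ]
parts_cup top [479.6 223.5] 0.2 [ 0.4672 -0.4975  0.    ]
parts_cup side [377.5 195.5] 0.51 [ 0.4385 -0.251   0.    ]
parts_cup side [343.  192.5] 0.48 [ 0.5749 -0.2033  0.    ]
bin_a top [157.7 207.5] 0.91 [0.4965 0.5063 0.    ]
bin_a top [479.9 226. ] 0.65 [ 0.4594 -0.4982  0.    ]
bin_a side [391.1 169.1] 0.77 [ 0.4643 -0.4995  0.    ]
driver top [344.3 249.4] 0.75 [ 0.3809 -0.0757  0.01  ]
driver side [380.2 223.7] 0.44 [ 0.3564 -0.0581  0.01  ]
tweezers top [390.5 190.9] 0.54 [ 0.5638 -0.2179  0.    ]
spool top [246.2 130.5] 0.59 [0.7492 0.2399 0.    ]
spool side [243.5 239.6] 0.71 [0.7487 0.2443 0.    ]
```

Run:
```python
import cv2,numpy as np
a=cv2.imread('pics/top0.png')[150:280,240:440]; b=cv2.imread('pics/side0.png')[160:270,280:420]
a=cv2.resize(a,None,fx=4,fy=4,interpolation=2)
b=cv2.resize(b,None,fx=5,fy=5,interpolation=2)
cv2.imwrite('pics/a.png',a);cv2.imwrite('pics/b.png',b)
```

```text
(no output)
```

View pics/a.png

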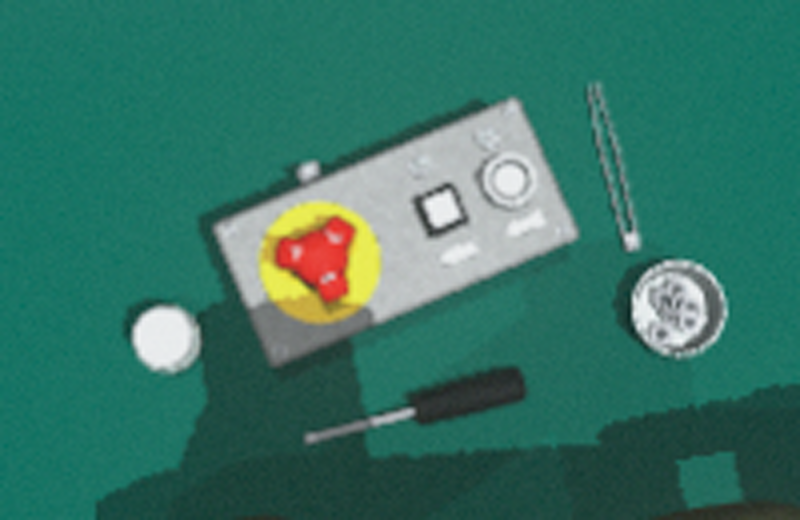

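View pics/b.png

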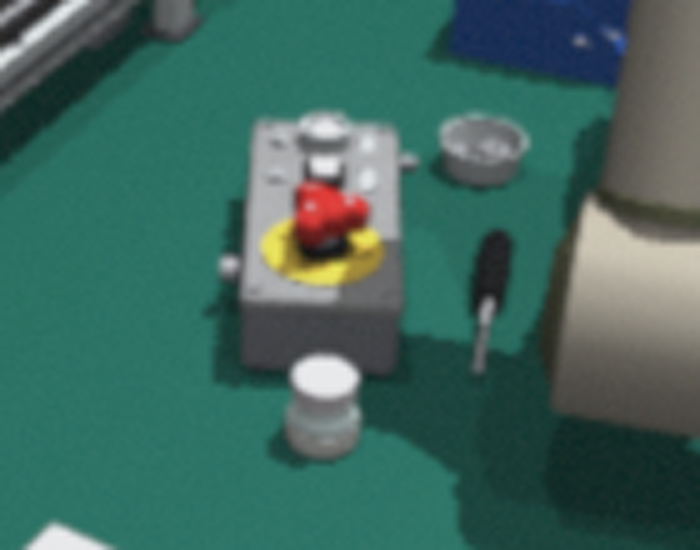

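```bash
cat >> h.py <<'E'
def P(s,l):
    x,y,w=s;c,n=np.cos(w),np.sin(w);return np.array([x+c*l[0]-n*l[1],y+n*l[0]+c*l[1],l[2]])
E
python3 - <<'E'
from h import *
from scipy.optimize import least_squares
np.set_printoptions(precision=4,suppress=True)
C={n:cam(n) for n in('top','side')}
T=lambda U,V:(240+(U+.5)/4-.5,150+(V+.5)/4-.5)
S=lambda U,V:(280+(U+.5)/5-.5,160+(V+.5)/5-.5)
F=[('top',(57,122,70),T(217,228)),('top',(57,-122,70),T(518,98)),('top',(-57,-122,70),T(578,238)),('top',(-57,122,70),T(272,365)),
('top',(0,-35,84),T(441,209)),('top',(0,-88,84),T(509,180)),('top',(0,60,114),T(320,258)),
('side',(57,122,70),S(244,297)),('side',(57,-122,70),S(256,122)),('side',(-57,-122,70),S(397,125)),('side',(-57,122,70),S(402,302)),('side',(0,-35,84),S(325,161)),('side',(0,-88,86),S(326,128))]
for sel in('top','side','both'):
    G=[f for f in F if sel in(f[0],'both')]
    res=lambda s:np.concatenate([proj(C[n],P(s,np.array(l)/1000))-uv for n,l,uv in G])
    r=least_squares(res,[.505,-.05,-.4],loss='soft_l1',x_scale=[.01,.01,.05]);print(sel,r.x,r.fun.reshape(-1,2).round(1).tolist())
s=r.x
for n,l in dict(stop=(0,.06,.116),reset=(0,-.035,.084),start=(0,-.088,.084)).items(): print(n,P(s,l))
for k in range(3):
    a=np.pi+k*2*np.pi/3; l=(.027*np.cos(a),.06+.027*np.sin(a),.112);print('lobe',k,P(s,l),proj(C['top'],P(s,l)),proj(C['side'],P(s,l)))
print(manip.observe())
for n,c in C.items(): print(n,-c['R'].T@c['t'])
E
```

```text
top [ 0.5004 -0.0541  0.423 ] [[-1.7, -0.8], [-0.1, -0.6], [0.9, -0.1], [-0.2, 1.4], [0.3, 0.2], [0.1, 0.3], [0.0, -0.2]]
side [ 0.5014 -0.0525  0.4251] [[-0.7, 0.1], [-0.3, -0.8], [0.0, -0.3], [0.7, 0.5], [0.1, 0.5], [0.1, -0.5]]
both [ 0.5008 -0.0537  0.424 ] [[-1.8, -0.9], [-0.2, -0.8], [0.8, -0.3], [-0.2, 1.2], [0.2, 0.1], [-0.0, 0.1], [-0.1, -0.3], [-0.5, -0.0], [0.0, -0.9], [0.3, -0.4], [1.0, 0.4], [0.4, 0.4], [0.4, -0.6]]
stop [0.4761 0.0009 0.116 ]
reset [ 0.5152 -0.0856  0.084 ]
start [ 0.537 -0.134  0.084]
lobe 0 [ 0.4515 -0.0102  0.112 ] [323.3743 222.8211] [352.7856 200.0016]
lobe 1 [ 0.498  -0.0148  0.112 ] [325.363  206.1728] [341.4144 195.9735]
lobe 2 [0.4788 0.0278 0.112 ] [309.8922 212.7311] [341.1834 203.1965]
{'time_s': 1.3, 'joint_pos': array([-1.3613,  0.3806,  1.2974,  0.    ,  1.4636, -0.2153]), 'dq': array([-0.0011, -0.0009, -0.0001,  0.0002, -0.0005,  0.0007]), 'joint_efforts': array([  0.0007, -44.8327, -23.1462,  -0.0002,   0.0006,  -0.    ]), 'tool_pos': array([ 0.2267, -0.5011,  0.1998]), 'orientation': array([-0.    ,  0.9775,  0.2108,  0.    ]), 'force': array([ 0.4202,  0.2572, -0.5062]), 'torque': array([ 0.0382,  0.0219, -0.0162]), 'gripper_width': 1.0013737604798796}
top [0.3658 0.0011 1.1777]
side [0.0489 1.     0.8192]
```

>>> jog_arm(
  rows=[
    [12,25,0,0,0,0],
    [24.9,50.2,-1,0,0,0],
    [24.9,50.2,-2,0,0,0],
    [24.9,50.2,-3,0,0,0],
    [24.9,50.2,-4,0,0,0],
    [24.9,50.2,-5,0,0,0],
    [24.9,50.2,-6,0,0,0],
    [24.9,50.2,-6,0,0,0],
    [24.9,50.2,-6,0,0,0],
    [24.9,50.2,-6,0,0,0],
    [24.9,50.2,-6,0,0,0],
    [24.9,50.2,-6,0,0,0],
    [24.9,50.2,-6,0,0,0],
    [24.9,50.2,-6,0,0,0],
    [24.9,50.2,-6,0,0,0],
    [24.9,50.2,-6,0,0,0],
    [24.9,50.2,-6,0,0,0],
  ],
  jaw=0,
)

```text
time_s: 3.0
tool_pos: [0.4756, 0.0001, 0.14]
orientation: [0.0, 0.978, 0.21, 0.0]
force: [-0.2, -1.0, 0.2]
gripper_width: 0.001
```

Run:
```python
from h import *
C={n:cam(n,n+'1.png') for n in('top','side')}
t=manip.observe()['tool_pos']
print(manip.observe()['force'])
for n,c in C.items(): print(n,proj(c,t),proj(c,[.4761,.0009,.116]))
a=C['top']['img'][150:280,240:400]; b=C['side']['img'][130:240,280:420]
o=np.zeros((520,800,3),np.uint8);o[:325,:400]=cv2.resize(a,(400,325),interpolation=2);o[:,400:]=0
b=cv2.resize(b,(700,550),interpolation=2);cv2.imwrite('pics/s1.png',b[:,:,::-1])
```

```text
[1.48717883 0.00509289 0.37658277]
top [319.75802305 213.02835501] [319.56161887 213.75250539]
side [345.68191653 192.94739351] [345.1868153  198.73381605]
```

View pics/s1.png

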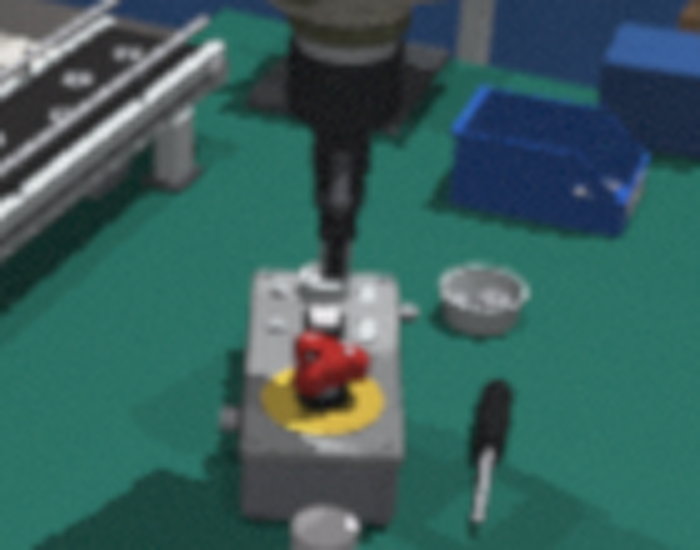

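Run:
```python
from h import *
print(manip.observe()['tool_pos'],manip.observe()['gripper_width'])
c=cam('side','side2.png');t=cam('top','top2.png')
b=cv2.resize(c['img'][150:220,310:380],(560,560),interpolation=0)
a=cv2.resize(t['img'][165:235,285:315+40],(240,240),interpolation=0)
o=np.zeros((560,800,3),np.uint8);o[:,:560]=b;o[:240,560:]=a
cv2.imwrite('pics/s2.png',o[:,:,::-1])
```

```text
[4.75590546e-01 4.14694111e-04 1.39954454e-01] 0.004747226228748082
```

View pics/s2.png

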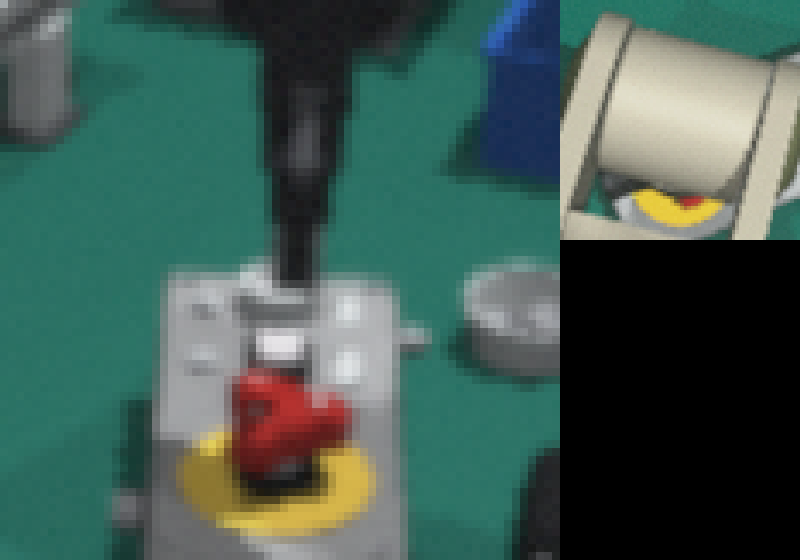

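Run:
```python
from h import *
c=cam('side')
for y in (0,-.04):
  for z in (.116,.14,.159,.171,.213,.25): p=proj(c,[.4756,y,z]);print(y,z,p.round(1),((p-[310,150])*8).round())
p=proj(c,[.4756,0,.213])
f=cv2.imread('pics/side2.png')
cv2.imwrite('pics/s3.png',cv2.resize(f[90:210,280:420],(700,600),interpolation=2))
for n in ('stop_top','lobe_a'): print(n,[(np.round(r['uv'],1),round(r['score'],2)) for r in manip.spot_point('side',n)])
```

```text
0 0.116 [345.4 198.6] [283. 389.]
0 0.14 [345.7 192.9] [286. 343.]
0 0.159 [346.  188.2] [288. 306.]
0 0.171 [346.1 185.2] [289. 282.]
0 0.213 [346.7 174.6] [294. 197.]
0 0.25 [347.2 164.8] [298. 119.]
-0.04 0.116 [350.1 193.3] [321. 347.]
-0.04 0.14 [350.4 187.6] [323. 301.]
-0.04 0.159 [350.7 183.1] [326. 264.]
-0.04 0.171 [350.9 180.1] [327. 241.]
-0.04 0.213 [351.5 169.6] [332. 157.]
-0.04 0.25 [352.1 160. ] [337.  80.]
stop_top [(array([343. , 198.8]), 0.47)]
lobe_a [(array([339.9, 203.3]), 0.63), (array([353.1, 196. ]), 0.49), (array([341.9, 196.6]), 0.48), (array([345.8, 218.1]), 0.17)]
```

View pics/s3.png

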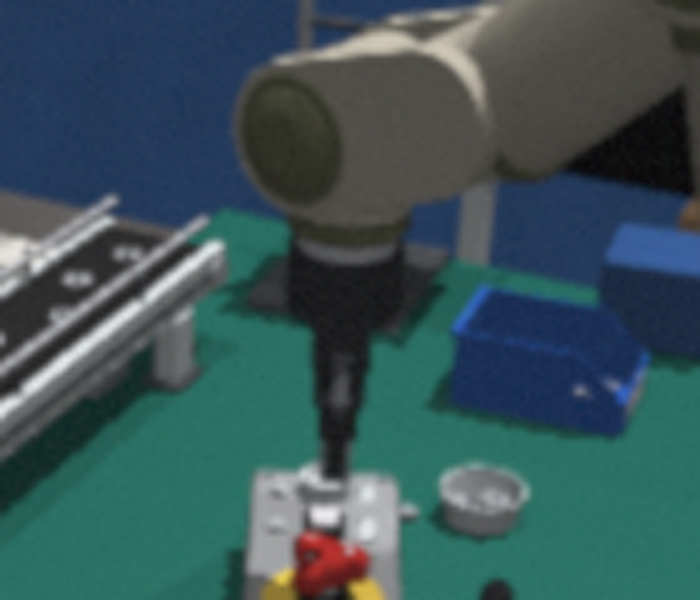

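>>> jog_arm(
  rows=[
    [0,0,-1,0,0,0],
    [0,0,-1.8,0,0,0],
    [0,0,-1.8,0,0,0],
  ],
)

```text
time_s: 3.65
tool_pos: [0.4749, 0.0011, 0.1204]
orientation: [-0.001, 0.978, 0.211, -0.001]
force: [-0.6, 0.8, -0.3]
gripper_width: -0.002
```

Run:
```python
from h import *
c=cam('side','side3.png');print(manip.observe()['force'],manip.observe()['tool_pos'])
print((proj(c,manip.observe()['tool_pos'])-[310,150])*8)
cv2.imwrite('pics/s4.png',cv2.resize(c['img'][150:220,310:380],(560,560),interpolation=0)[:,:,::-1])
```

```text
[0.85064227 0.97090995 0.31783698] [0.47522697 0.00103399 0.121006  ]
[283.67584598 380.98297429]
```

View pics/s4.png

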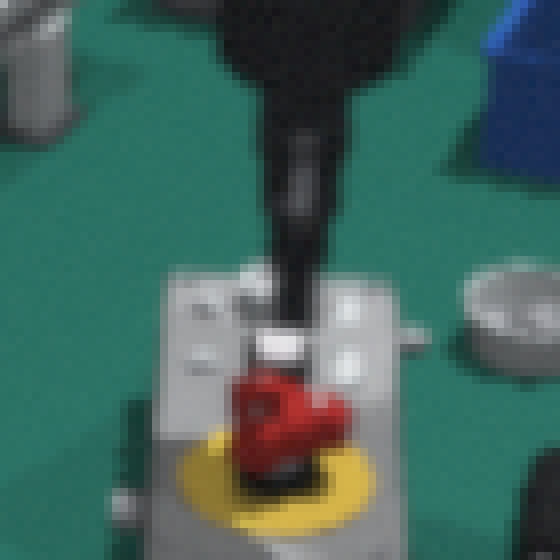

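Run:
```python
from h import *
o=np.zeros((500,800,3),np.uint8)
for i,n in enumerate(('top','side')):
    c=cam(n); f=cv2.imread(f'pics/{n}0.png')
    ps=[proj(c,np.array([.2267,-.5011,.1998])+k*.045*np.array([np.cos(-1.147),np.sin(-1.147),0])+[0,0,.013]) for k in(-1,0,1)]
    x,y=np.clip(ps[1]-40,0,[560,320]).astype(int);print(n,np.round(ps,1).tolist(),x,y)
    g=cv2.resize(f[y:y+80,x:x+80],(400,400),interpolation=0)
    for p in ps: cv2.drawMarker(g,tuple(((p-[x,y]+.5)*5).astype(int).tolist()),(255,0,255),0,12,1)
    o[:400,i*400:i*400+400]=g
cv2.imwrite('pics/t5.png',o)
```

```text
top [[502.3, 320.0], [517.7, 312.3], [532.9, 304.7]] 477 272
side [[454.8, 141.1], [452.2, 136.6], [449.7, 132.3]] 412 96
```

View pics/t5.png

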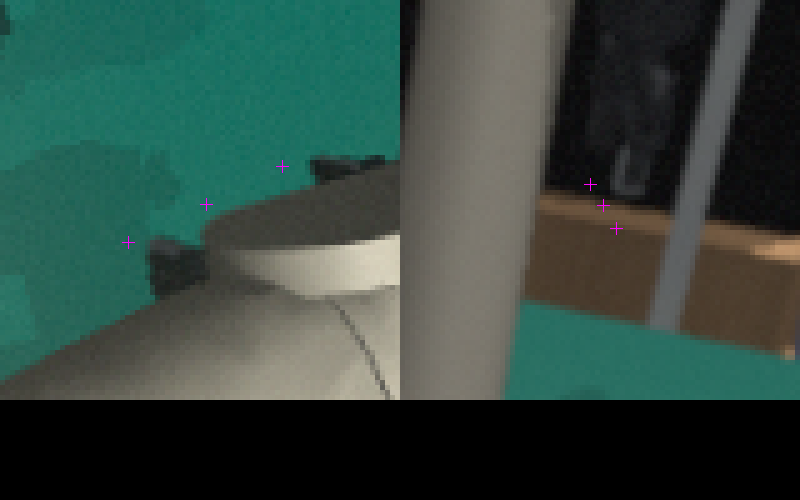

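Run:
```python
from h import *
t=cam('top');s=cam('side')
for a,b in(((508,321.5),(457.6,134.5)),((507.5,324),(457.6,134.5)),((508,320),(456,133.5))): print(tri([ray(t,a),ray(s,b)]).round(4))
print(np.array([.2267,-.5011,.1998])-.045*np.array([np.cos(-1.147),np.sin(-1.147),0]))
```

```text
[ 0.2062 -0.4623  0.2405]
[ 0.2033 -0.4589  0.2427]
[ 0.2116 -0.4599  0.2447]
[ 0.20819492 -0.46008095  0.1998    ]
```

>>> jog_arm(
  rows=[
    [0.1,0,-0.3,0,0,0],
    [0.1,0,-0.6,0,0,0],
    [0.1,0,-0.8,0,0,0],
    [0.1,0,-0.8,0,0,0],
  ],
)

```text
time_s: 4.3
tool_pos: [0.4765, 0.0009, 0.1135]
orientation: [-0.0, 0.978, 0.211, -0.0]
force: [-0.2, 0.4, 0.2]
gripper_width: 0.002
```

>>> jog_arm(
  rows=[
    [0,0,-0.6,0,0,0],
    [0,0,-1.2,0,0,0],
    [0,0,-1.8,0,0,0],
    [0,0,-1.8,0,0,0],
  ],
)

```text
time_s: 4.7
tool_pos: [0.4762, 0.001, 0.0948]
orientation: [-0.0, 0.978, 0.211, -0.001]
force: [-0.3, -0.3, 0.7]
gripper_width: -0.002
```

>>> jog_arm(
  rows=[
    [0,0,-0.2,0,0,0],
    [0,0,-0.4,0,0,0],
    [0,0,-0.6,0,0,0],
    [0,0,-0.6,0,0,0],
  ],
)

```text
time_s: 5.1
tool_pos: [0.4766, 0.0009, 0.0896]
orientation: [-0.0, 0.978, 0.211, -0.0]
force: [0.0, -0.9, -0.7]
gripper_width: -0.0
```

>>> jog_arm(
  rows=[
    [0,0,-0.2,0,0,0],
    [0,0,-0.4,0,0,0],
    [0,0,-0.4,0,0,0],
  ],
)

```text
time_s: 5.4
tool_pos: [0.4765, 0.0009, 0.0856]
orientation: [-0.0, 0.978, 0.211, -0.0]
force: [0.1, 0.4, -0.1]
gripper_width: 0.001
```

>>> jog_arm(
  rows=[
    [0,0,-0.2,0,0,0],
    [0,0,-0.3,0,0,0],
    [0,0,-0.3,0,0,0],
  ],
)

```text
time_s: 5.7
tool_pos: [0.4769, 0.0009, 0.0831]
orientation: [0.0, 0.978, 0.211, 0.0]
force: [-1.3, 0.4, 3.9]
gripper_width: -0.003
```

Run:
```python
from h import *
c=cam('side','side5.png');print(manip.observe()['force'],manip.observe()['tool_pos'])
cv2.imwrite('pics/s6.png',cv2.resize(c['img'][150:220,310:380],(560,560),interpolation=0)[:,:,::-1])
```

```text
[-0.23962575  0.62525021  3.969995  ] [0.47686955 0.00084832 0.08311158]
```

View pics/s6.png

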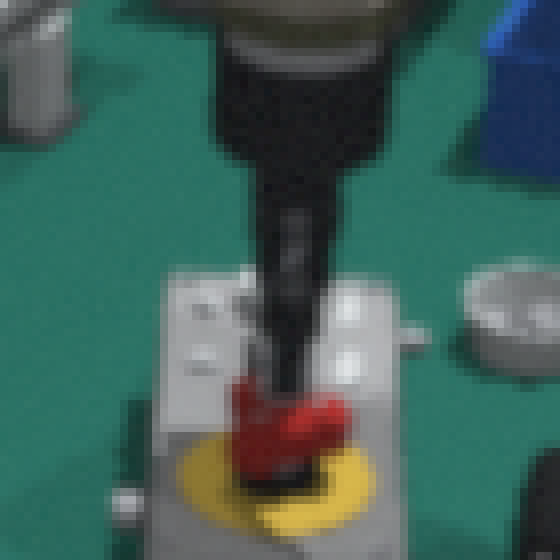

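>>> jog_arm(
  rows=[
    [0,0,-0.2,0,0,0],
    [0,0,-0.4,0,0,0],
    [0,0,-0.6,0,0,0],
    [0,0,-0.7,0,0,0],
    [0,0,-0.7,0,0,0],
  ],
)

```text
time_s: 6.25
tool_pos: [0.4769, 0.0008, 0.0765]
orientation: [0.0, 0.978, 0.211, 0.0]
force: [-0.9, 0.7, 8.3]
gripper_width: 0.001
```

>>> jog_arm(
  rows=[
    [0,0,-0.1,0,0,0],
    [0,0,-0.2,0,0,0],
    [0,0,-0.2,0,0,0],
  ],
)

```text
time_s: 6.55
tool_pos: [0.4774, 0.0007, 0.0762]
orientation: [0.001, 0.977, 0.211, 0.001]
force: [-7.1, 1.0, 27.5]
gripper_width: 0.004
```

>>> jog_arm(
  rows=[
    [0,0,1.5,0,0,0],
    [0,0,3.5,0,0,0],
    [0,0,5,0,0,0.15],
    [-2,1.5,5,0,0,0.3],
    [-4.5,3.2,5,0,0,0.4],
    [-4.5,3.2,5,0,0,0.5236],
    [-4.5,3.2,5,0,0,0.5236],
    [-4.5,3.2,5,0,0,0.5236],
  ],
)

```text
time_s: 7.35
tool_pos: [0.432, 0.0327, 0.1238]
orientation: [0.0, 0.89, 0.455, 0.0]
force: [0.3, -0.1, -0.8]
gripper_width: 0.001
```

Run:
```python
from h import *
c=cam('side','side6.png');o=manip.observe();print(o['force'],o['tool_pos'],o['joint_pos'])
for n in ('stop_top','lobe_a','reset_top','station'): print(n,[(np.round(r['uv'],1),round(r['score'],2)) for r in manip.spot_point('side',n)])
cv2.imwrite('pics/s7.png',cv2.resize(np.hstack([cv2.imread('pics/side0.png')[165:235,315:375],c['img'][165:235,315:375,::-1]]),(800,467),interpolation=0))
```

```text
[0.38449536 0.57923706 0.34506567] [0.43207145 0.03266109 0.12373332] [-1.99132153e-01  2.60105875e-01  1.72821236e+00 -4.73946157e-05
  1.15313503e+00  4.26450260e-01]
stop_top [(array([345.4, 245.7]), 0.61), (array([343.8, 198.5]), 0.53)]
lobe_a [(array([343.7, 198.3]), 0.65), (array([353.8, 196.8]), 0.44), (array([340.9, 206.6]), 0.43), (array([341.7, 192. ]), 0.3)]
reset_top [(array([343.6, 194.8]), 0.36)]
station [(array([344.5, 217.3]), 0.76)]
```

View pics/s7.png

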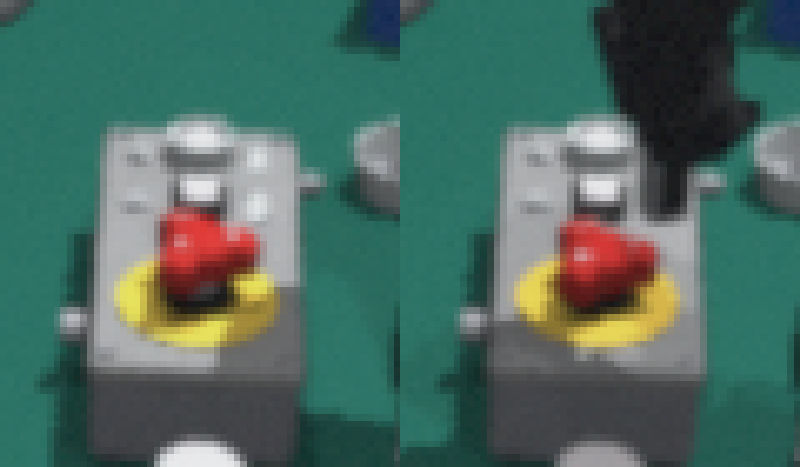

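>>> jog_arm(
  rows=[
    [0,0,-2.5,0,0,0],
    [0,0,-5,0,0,0],
    [0,0,-6.6,0,0,0],
    [0.8,-0.6,-6.6,0,0,0],
    [0.8,-0.6,-6.6,0,0,0],
    [0.8,-0.6,-6.6,0,0,0],
  ],
)

```text
time_s: 8.2
tool_pos: [0.4405, 0.0265, 0.0586]
orientation: [0.001, 0.89, 0.456, 0.001]
force: [0.4, 0.5, 0.5]
gripper_width: 0.0
```

>>> jog_arm(
  rows=[
    [0.3,-0.2,0,0,0,0],
    [0.6,-0.4,0,0,0,0],
    [0.85,-0.6,0,0,0,0],
    [0.85,-0.6,0,0,0,0],
  ],
)

```text
time_s: 8.6
tool_pos: [0.4486, 0.0206, 0.058]
orientation: [0.0, 0.89, 0.456, 0.0]
force: [0.2, -0.5, -0.0]
gripper_width: -0.002
```

>>> jog_arm(
  rows=[
    [0.1,-0.05,0,0,0,0],
    [0.2,-0.15,0,0,0,0],
    [0.25,-0.2,0,0,0,0],
    [0.25,-0.2,0,0,0,0],
  ],
)

```text
time_s: 9.0
tool_pos: [0.45, 0.0193, 0.0577]
orientation: [-0.001, 0.89, 0.457, -0.0]
force: [-2.8, 2.8, 1.6]
gripper_width: -0.001
```

>>> jog_arm(
  rows=[
    [-0.3,0.29,0,0,0,0],
    [-0.3,0.29,0,0,0,0],
    [-0.03,0.63,0,0,0,-0.122],
    [0.28,0.93,0,0,0,-0.244],
    [0.63,1.19,0,0,0,-0.367],
    [1.01,1.4,0,0,0,-0.489],
    [1.01,1.4,0,0,0,-0.489],
  ],
)

```text
time_s: 9.7
tool_pos: [0.461, 0.033, 0.0578]
orientation: [0.0, 0.974, 0.227, 0.0]
force: [-0.7, -0.5, 0.8]
gripper_width: 0.0
```

>>> jog_arm(
  rows=[
    [0.4,0.17,0,0,0,-0.122],
    [0.81,0.29,0,0,0,-0.244],
    [1.24,0.35,0,0,0,-0.366],
    [1.24,0.35,0,0,0,-0.366],
    [1.24,0.35,0,0,0,-0.366],
  ],
)

```text
time_s: 10.2
tool_pos: [0.473, 0.0364, 0.0578]
orientation: [-0.0, 0.999, 0.049, 0.0]
force: [-0.5, 2.4, 0.1]
gripper_width: -0.003
```

Run:
```python
from h import *
c=cam('side','side8.png');o=[manip.observe() for _ in range(1)][0];print(o['force'],o['torque'],o['tool_pos'])
cv2.imwrite('pics/s8.png',cv2.resize(c['img'][165:235,310:380,::-1],(560,560),interpolation=0))
```

```text
[-0.02713267  2.19120842  0.04260666] [0.39884701 0.1603628  0.03562814] [0.47297741 0.0363929  0.05778204]
```

View pics/s8.png

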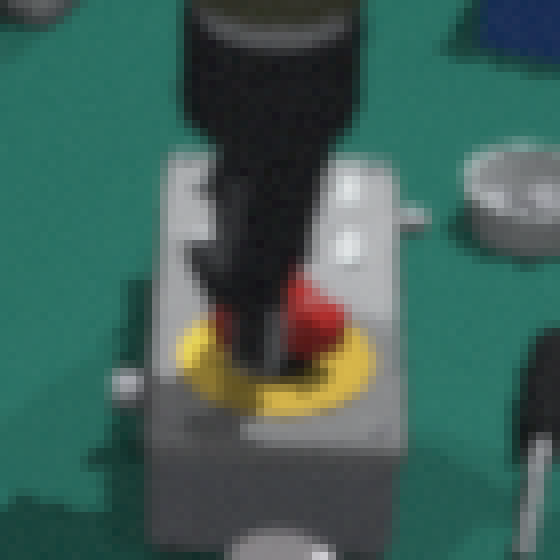

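>>> jog_arm(
  rows=[
    [0.44,0.02,0,0,0,-0.122],
    [0.87,-0.02,0,0,0,-0.245],
    [0.87,-0.02,0,0,0,-0.245],
    [0.87,-0.02,0,0,0,-0.245],
  ],
)

```text
time_s: 10.65
tool_pos: [0.4816, 0.0363, 0.0578]
orientation: [-0.0, 0.997, -0.073, -0.0]
force: [-2.0, 3.8, 1.1]
gripper_width: 0.001
```

Run:
```python
from h import *
c=cam('side','side9.png');c=cam('side')
for _ in range(2):
  o=manip.observe();print(o['force'].round(2),o['torque'].round(3),o['tool_pos'])
for n in ('stop_top','lobe_a'): print(n,[(np.round(r['uv'],1),round(r['score'],2)) for r in manip.spot_point('side',n)])
# red pixel extents
for f in ('side0','side6','side8','side9'):
  i=cv2.imread(f'pics/{f}.png').astype(int)[170:230,315:375];m=(i[:,:,2]>120)&(i[:,:,1]<70)&(i[:,:,0]<70)
  y,x=np.nonzero(m);print(f,m.sum(),x.min()+315,x.max()+315,y.min()+170,y.max()+170)
```

```text
[-1.3   4.38  0.43] [0.552 0.262 0.03 ] [0.48158493 0.03629958 0.05781673]
[-1.3   4.38  0.43] [0.552 0.262 0.03 ] [0.48158493 0.03629958 0.05781673]
stop_top [(array([347.4, 199.3]), 0.42)]
lobe_a [(array([349.7, 197.7]), 0.66), (array([339. , 200.3]), 0.57), (array([351.3, 201.5]), 0.4)]
side0 70 339 352 196 205
side6 66 339 352 197 207
side8 23 346 352 200 206
side9 24 346 351 197 205
```

Run:
```python
import cv2,numpy as np
cv2.imwrite('pics/s9.png',cv2.resize(np.hstack([cv2.imread(f'pics/side{k}.png')[180:225,320:370] for k in(8,9)]),(800,360),interpolation=0))
```

```text
(no output)
```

View pics/s9.png

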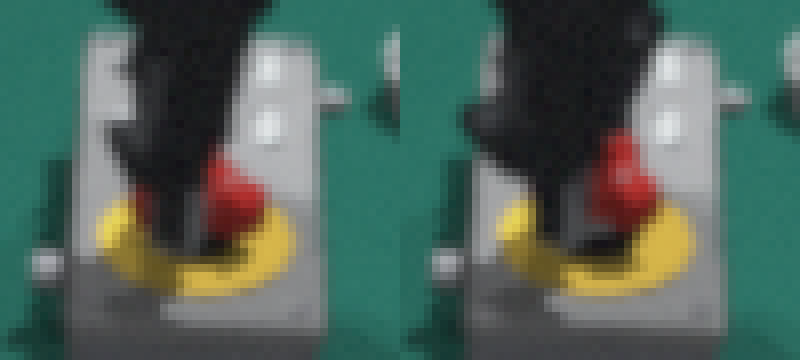

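>>> jog_arm(
  rows=[
    [-0.43,0.04,0,0,0,0.123],
    [-0.87,0.02,0,0,0,0.245],
    [-1.3,-0.04,0,0,0,0.367],
    [-1.71,-0.16,0,0,0,0.489],
    [-2.11,-0.33,0,0,0,0.611],
    [-2.49,-0.54,0,0,0,0.733],
    [-2.84,-0.8,0,0,0,0.856],
    [-3.15,-1.1,0,0,0,0.978],
    [-3.42,-1.44,0,0,0,1.1],
    [-3.42,-1.44,0,0,0,1.1],
    [-4.5,-0.7,0,0,0,1.1],
    [-5.45,0,0,0,0,1.1],
    [-5.45,0,3,0,0,1.1],
    [-5.45,0,6,0,0,1.1],
    [-5.45,0,6,0,0,1.1],
  ],
)

```text
time_s: 12.35
tool_pos: [0.4284, 0.0366, 0.1207]
orientation: [0.002, 0.89, 0.456, 0.002]
force: [0.5, 0.1, -0.8]
gripper_width: 0.002
```

Run:
```python
from h import *
c=cam('side','side10.png');o=manip.observe();print(o['force'].round(2),o['tool_pos'],o['time_s'])
for f in ('side0','side6','side10'):
  i=cv2.imread(f'pics/{f}.png').astype(int)[170:230,315:375];m=(i[:,:,2]>120)&(i[:,:,1]<70)&(i[:,:,0]<70)
  y,x=np.nonzero(m);print(f,m.sum(),x.mean()+315,y.mean()+170,y.min()+170,y.max()+170)
cv2.imwrite('pics/s10.png',cv2.resize(np.hstack([cv2.imread(f'pics/side{k}.png')[165:225,320:370] for k in(0,6,10)]),(800,320),interpolation=0))
```

```text
[ 0.39 -0.29 -0.62] [0.42747604 0.0367093  0.11901133] 12.4
side0 70 344.48571428571427 201.28571428571428 196 205
side6 66 344.6363636363636 202.66666666666666 197 207
side10 71 344.5492957746479 200.9154929577465 196 205
```

View pics/s10.png

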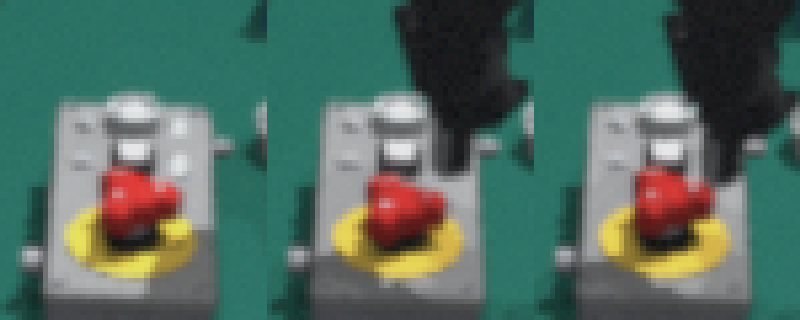

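>>> jog_arm(
  rows=[
    [2,-4,1,0,0,0.15],
    [5,-8,1,0,0,0.3],
    [8.8,-12.2,1,0,0,0.45],
    [8.8,-12.2,1,0,0,0.6],
    [8.8,-12.2,1,0,0,0.75],
    [8.8,-12.2,1,0,0,0.9],
    [8.8,-12.2,1,0,0,1.047],
    [8.8,-12.2,-1,0,0,1.047],
    [8.8,-12.2,-3.5,0,0,1.047],
    [8.8,-12.2,-4.8,0,0,1.047],
    [8.8,-12.2,-4.8,0,0,1.047],
    [8.8,-12.2,-4.8,0,0,1.047],
  ],
)

```text
time_s: 13.6
tool_pos: [0.515, -0.0854, 0.0695]
orientation: [-0.001, 0.542, 0.84, -0.0]
force: [-1.0, 0.5, 0.8]
gripper_width: 0.002
```

Run:
```python
from h import *
c=cam('side','side11.png');o=manip.observe();print(o['force'].round(2),o['tool_pos'],o['time_s'])
T=o['tool_pos']+[0,0,.032]
g=cv2.resize(c['img'][150:220,310:380,::-1],(560,560),interpolation=0)
for p,col in((proj(c,T),(255,0,255)),(proj(c,[.5152,-.0856,.084]),(0,255,0))): print(p);cv2.drawMarker(g,tuple(((p-[310,150]+.5)*8).astype(int).tolist()),col,0,14,1)
cv2.imwrite('pics/s11.png',g)
```

```text
[1.26 0.06 0.28] [ 0.51541835 -0.0856246   0.07007071] 13.65
[345.17830206 188.09916531]
[345.01672365 192.19412791]
```

>>> jog_arm(
  rows=[
    [0,0,-0.6,0,0,0],
    [0,0,-1.2,0,0,0],
    [0,0,-1.6,0,0,0],
    [0,0,-1.8,0,0,0],
    [0,0,-2,0,0,0],
    [0,0,-2,0,0,0],
  ],
)

```text
time_s: 14.25
tool_pos: [0.5152, -0.0857, 0.0498]
orientation: [-0.0, 0.542, 0.84, -0.0]
force: [-3.0, 0.3, 4.4]
gripper_width: 0.007
```

>>> jog_arm(
  rows=[
    [0,0,-0.1,0,0,0],
    [0,0,-0.2,0,0,0],
    [0,0,-0.25,0,0,0],
    [0,0,-0.25,0,0,0],
  ],
)

```text
time_s: 14.65
tool_pos: [0.5152, -0.0857, 0.0475]
orientation: [-0.0, 0.542, 0.84, -0.0]
force: [-2.7, 0.6, 7.4]
gripper_width: 0.001
```

>>> jog_arm(
  rows=[
    [0,0,-0.05,0,0,0],
    [0,0,-0.1,0,0,0],
    [0,0,-0.1,0,0,0],
  ],
)

```text
time_s: 14.95
tool_pos: [0.5153, -0.0858, 0.0474]
orientation: [0.0, 0.542, 0.84, -0.0]
force: [-6.2, 1.5, 15.5]
gripper_width: 0.004
```

>>> jog_arm(
  rows=[
    [0,0,1,0,0,0],
    [0,0,4,0,0,0],
    [0,0,9,0,0,0],
    [-2,-5,13,0,0,0],
    [-6,-10,15,0,0,0],
    [-10,-15,15,0,0,0],
    [-14,-20,15,0,0,0],
    [-18,-25,15,0,0,0],
    [-22,-30,15,0,0,0],
    [-22,-35,15,0,0,0],
    [-22,-35,15,0,0,0],
    [-22,-35,15,0,0,0],
    [-22,-35,15,0,0,0],
  ],
)

```text
time_s: 16.25
tool_pos: [0.2936, -0.4391, 0.1958]
orientation: [0.0, 0.544, 0.839, -0.0]
force: [0.7, 0.0, -0.1]
gripper_width: -0.002
```

Run:
```python
from h import *
C={n:cam(n,n+'12.png') for n in('top','side')};o=manip.observe();print(o['force'].round(2),o['tool_pos'],o['time_s'])
for n in('top','side'):
  a,b=[cv2.imread(f'pics/{n}{k}.png') for k in(0,12)]
  for nm,(y0,y1,x0,x1) in dict(top=dict(box=(165,245,285,390),mush=(200,232,302,340)),side=dict(box=(180,240,325,365),mush=(192,212,335,358),reset=(186,197,338,352)))[n].items():
    A,B=[cv2.cvtColor(i[y0:y1,x0:x1],6).astype(np.float32) for i in(a,b)]
    print(n,nm,cv2.phaseCorrelate(A,B,cv2.createHanningWindow(A.shape[::-1],cv2.CV_32F)),abs(A-B).mean())
  for nm in('stop_top','lobe_a','reset_top','start_top','station','flux_jar','driver','parts_cup','tweezers'): print(nm,[np.round(r['uv'],1).tolist() for r in manip.spot_point(n,nm)[:3]])
for k in(0,6,10,12):
  i=cv2.imread(f'pics/side{k}.png').astype(int)[170:230,315:375];m=(i[:,:,2]>120)&(i[:,:,1]<70)&(i[:,:,0]<70)
  y,x=np.nonzero(m);print(k,m.sum(),x.mean()+315,y.mean()+170)
```

```text
[0.19 1.04 0.83] [ 0.2952784  -0.43585081  0.19603385] 16.35
top box ((0.037023567825833936, -0.06666675376267506), 0.9123896990661268) 6.347857
top mush ((-0.09009395711191814, -0.0056849159562091245), 1.016117602214217) 11.560855
stop_top [[320.4, 211.3]]
lobe_a [[325.1, 221.7], [323.3, 207.6], [310.2, 210.1]]
reset_top [[349.8, 200.4]]
start_top [[367.2, 197.7]]
station [[341.4, 206.4]]
flux_jar [[282.8, 231.9], [324.2, 207.2], [319.4, 215.1]]
driver [[343.3, 251.3]]
parts_cup [[408.8, 228.0], [324.7, 204.8]]
tweezers [[392.2, 192.8]]
side box ((0.007078094877790875, 0.17915320154893521), 0.9019874912500382) 3.709741
side mush ((0.03405823267889474, 0.08645428353646167), 1.0232315565148988) 5.634783
side reset ((0.5531053348504491, 0.004848715169109674), 0.9830111450619168) 1.3636364
stop_top [[342.4, 198.8]]
lobe_a [[342.7, 202.1], [353.3, 196.2], [342.6, 196.4]]
reset_top [[345.4, 193.5]]
start_top [[339.6, 203.3]]
station [[343.7, 218.6]]
flux_jar [[347.3, 249.0]]
driver [[378.9, 226.9]]
parts_cup [[376.7, 191.4], [378.0, 225.7]]
tweezers []
0 70 344.48571428571427 201.28571428571428
6 66 344.6363636363636 202.66666666666666
10 71 344.5492957746479 200.9154929577465
12 73 344.5342465753425 201.35616438356163
```

Box shift is under 0.2 px, the head is up and unturned, and the reset button is out. I'm handing in.

```bash
python3 -c "
from rig import manip; print(manip.sign_off())"
```

```text
the job is handed in; nothing more can be done
None
```

I ran the emergency-stop check in the order asked and handed it in at about 16 s; `sign_off` gives no verdict.

- **Latch:** I pushed the mushroom head down to its stop, with the force rising to about 27 N. The next picture, after I let go, showed it staying about 7 mm lower.
- **Unlatch:** I pushed a lobe clockwise through about 63° of finger travel, at 4.5 N or less. After I backed away, the head was back at its original height and unturned.
- **Reset:** I pressed the square button until it bottomed, at the predicted height and 15.5 N, then released it.

**Last checks:** The red head's position in the side picture matches the start (row 201.4, against 201.3 at the start and 202.7 when latched). The station shifted less than 0.2 px in both cameras. The bystanders I checked (jar, driver, cup, tweezers) were within a few pixels of where they started in the top view; I did not re-check the bins or spool. The tool never went near the start button.

**What disagreed:**
- **Finger length:** The real fingertips sit about 32 mm above the reported TCP. I saw this in the pictures and confirmed it by touch on the head, then corrected for it.
- **Sideways force:** It reached about 7 N on the head press and 6 N on the reset press, both below the 10 N at which the station slides.
- **Network and picture limits:** The side camera's `start_top` detection at the end was a false one on the mushroom head. The 12-picture limit was used up before the reset press, so the last checks are numerical only.

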